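Load the brass pin into the cross-drilling jig and hold it down

TASK

Pull the top drawer of the red parts chest out to its stop, take the brass pin from it and lay it in the V-blocks of the drill jig, lengthwise along the V and right up against the end stop. Finish while still holding the pin there, gripped and pressed down with about 15 N (gently, no ramming), so that it bears on both faces of the V for drilling. Leave the drawer open, and leave the two other pins and everything else where they are.

Things in the scene. Friction and masses are not known exactly. Their poses are not given: they have to be found in the camera images.
- chest_drawer (a joint): top drawer of the red steel parts chest; 0 = shut, grows as it is pulled out towards the chest's front, 0.142 = fully out at its stop (m). It slides with about 2 N of friction and stays where it is left.
- chest: red steel chest, 156 deep x 290 wide x 127 mm high, fixed to the bench, pliers lying on it. Origin: centre of its underside; x points to its back, so drawers open along its -x; z up. The drawer fronts lie at x = -78 mm; the top drawer's walls reach 110 mm, its front 119 mm above the bench.
- drawer_handle (a point): middle of the top drawer's handle, a horizontal steel bar, 10 mm thick and 110 mm long along the chest's y, 99 mm above the bench; 33 mm clear between the bar and the drawer front. It moves with the drawer. The lower drawer, with the same bar 61 mm below, does not open.
- pin_brass_mid (a point): centre of the brass pin: a smooth round bar, 24 mm diameter, 110 mm long, about 0.35 kg; its x axis runs along the pin (either end may lead).
- pin_dark_mid (a point): centre of the black steel pin of the same size (leave it in the rack)
- pin_white_mid (a point): centre of the white plastic pin of the same size (leave it in the rack)
- pin_brass: the brass pin itself; origin at its centre
- drill_jig: fixed drill jig: base 150 x 96 x 10 mm, two steel 90-degree V-blocks in line, an end stop. Origin: underside, below the seat. x along the V to the stop, y left, z up. Blocks at x = -51 to -27 and 27 to 51 mm, 60 mm wide, tops 57 mm high, V 38 mm wide at the top; the 54 mm gap between them is open to both sides down to the base. The drill guide behind the stop (up to 113 mm high) is swung back.
- jig_seat (a point): where the centre of the brass pin lies when it is seated (on both V faces, its end on the stop): 55 mm above the bench; axes as the jig's. The stop is a rigid steel button, 14 mm diameter, its face at x = +55 mm from here on a bracket that reaches 82 mm above the bench.
- v_face_left: the left (+y of the jig) faces of both V-blocks, dry steel, rigid (a pin pressed on them drags when slid along the V; eased up 1 to 2 mm it slides freely); origin as the jig's
- v_face_right: the right (-y of the jig) faces of both V-blocks; origin as the jig's
- hex_keys: red folding hex key set, 38 x 121 x 25 mm, lying on the bench in front of the chest
- pencil: red carpenter's pencil, 14 x 153 x 8 mm, lying on the bench in front of the jig
- wood_offcut: wooden board, 64 x 160 x 19 mm, lying on the bench at the left
- glue_bottle: yellow glue bottle with an orange tip, 40 x 57 x 178 mm, standing at the back
- parts_jar: clear jar with a red lid, 66 mm diameter, 90 mm high, standing at the back
- rack_mid (a point): centre of the wooden rack in the top drawer (moves with it; axes as the chest's). It holds three pins side by side along x, at y = -75, 0 and +75 mm from here, their axes at this height (98 mm above the bench). Between its two notched bars (66 mm clear along x, centred here) there is 29 mm of free depth below a pin's axis; 44 mm from an outer pin's side to the drawer wall.

How it is judged:
By the outcome, as a careful person would: the job done as asked, in the order asked, and still so for the second after the job is handed in, while the arm keeps its last pose, push and grip.
It also fails if it takes over 58 s, if anything falls off the work surface, if the arm or the gripper's body presses on something with over 40 N, if the wrist force passes 120 N, or if a joint passes its speed limit or range.

ROBOT

A 7-joint arm with a two-finger parallel gripper is mounted at the origin on the work surface; the furniture and walls round the work are solid. World frame = base frame: x ahead of the robot, y to its left, z up, the work surface at z = 0. Lengths are in m, angles in rad, forces in N, time in s.
With the tool pointing down it reaches from about 0.4 to 0.875 m from the base axis. Payload 6.5 kg.
Tool frame: the origin (TCP) lies at the very end of the fingers, on their centre line; the grasp point (between the pads) lies robot.hold_point_z behind it (robot.hold_point_z is the distance from the TCP to the grasp point, in m); z points along the fingers, y is the line along which they close (so a half turn about z gives the same grasp; the last joint's range is limited). The gripper opens to 85 mm and grips with 20 to 120 N. Pads are 22 mm wide; open, the fingers measure 114 mm over their backs; the gripper's body (76 mm by 85 mm) begins 54 mm behind the grasp point. The pads swing forward as they close: fully open they stand 13 mm farther back than shut.
Start: joints at [1.107, 0.536, -0.004, 1.538, 0.003, 1.067, -0.071], TCP at [0.252, -0.599, 0.231] pointing down, gripper open.
Joint ranges: [-2.7, 2.7], [-0.37, 2.16], [-1.27, 1.26], [0.24, 2.4], [-1.31, 4.45], [0.19, 1.91], [-2.76, 2.76]. Speed limits (rad/s): [2.39, 2.39, 3.14, 3.14, 3.14, 3.14, 3.14].

INTERFACE

Orientations are given as [roll, pitch, yaw] about the fixed x, y, z axes, in that order (R = Rz(yaw) Ry(pitch) Rx(roll)).
In Python, from rig import robot, claw, read_camera, camera_info, workorder gives the robot as it stands. Calls block until the motion is done:
- robot.move_ptp(position, orientation): joint-space move of the TCP to a pose.
- robot.move_straight(position, ori=None, speed=0.15, until_force=None): straight line of the TCP; ori=None keeps the orientation; speed is the mean speed in m/s. With until_force (N) it stops when the force on the tool has changed by that much, and returns True; else False.
- robot.goto_joints(angles): joint-space move.
- claw.release() and claw.clamp(grip_force=None): open the fingers fully, or close them until they stop; grip_force is the grip in N (None keeps the last).
- robot.dwell(seconds).
- robot.inverse_kinematics(position, orientation): joint angles nearest the present ones, or None.
- read_camera(name): name is "side" or "top"; returns the picture (480x640x3 uint8, red, green, blue); there is no depth.
- camera_info(name): a dict with "fov_y" (degrees; the focal length in pixels is half the picture's height over the tangent of half this angle, whatever the lens; pixels are square), "cx", "cy" (the principal point, pixels), "world_to_cam" (4x4, takes a point from world to camera coordinates). Camera axes: x right, y down, z forward; pixel columns grow to the right and rows downward; lengths in m; the calibration is good to about 2 mm. A picture is of the moment at which its call begins. camera_info takes no time and is no camera call.
A pose or a line that the arm cannot do raises robot.MotionError and nothing moves.
- workorder.sign_off(): hands the job in; it is judged then, once.
Readings, each from a call of its own:
- robot.read_time_s(): time.
- robot.read_qpos(): joint angles.
- robot.read_qvel(): joint speeds.
- robot.read_tau(): joint torques, N m.
- robot.read_position(): TCP position.
- robot.read_tcp_rot(): TCP orientation.
- robot.read_contact_force(): force on the tool from outside, world axes, zero at the start.
- robot.read_ft_torque(): the same for the moment, N m.
- robot.read_grip_width(): finger opening in m.
- robot.read_finger_force(): force on a finger pad.
Only numpy, scipy, OpenCV 4.12 (cv2) and the standard library are available. Lean on these libraries where they do the work, as an engineer would, in place of code of your own. Each camera call takes 0.05 s, during which the arm holds its last target. There are 200 camera calls.

## Working session

There is one attempt and no reset: what is moved stays moved. The work goes in short steps, each a Python script; the robot and the scene stay as the last script left them, time stands still between calls to the robot, and variables do not carry over. Pictures are saved under pics/ and viewed, at most 10 in all, crops included, and the job is handed in when it is done.

```bash
ls; mkdir -p pics; python3 - <<'E'
from rig import robot, claw, read_camera, camera_info
import cv2, numpy as np
for n in ("top","side"):
    im=read_camera(n); cv2.imwrite(f"pics/{n}0.png",im[:,:,::-1]); print(n,camera_info(n))
print(robot.hold_point_z, robot.read_position(), robot.read_tcp_rot(), robot.read_contact_force(), robot.read_grip_width(), robot.read_time_s())
E
```

```text
pics
top {'fov_y': 51.02545577211099, 'cx': 314.1926040987516, 'cy': 243.63812282572425, 'world_to_cam': array([[ 0.00554419, -0.99983328, -0.01739778,  0.15122337],
       [-0.98987564, -0.00301973, -0.14190524,  0.52839652],
       [ 0.14182905,  0.01800839, -0.98972735,  1.10276557],
       [ 0.        ,  0.        ,  0.        ,  1.        ]])}
side {'fov_y': 54.36391253652719, 'cx': 323.8296940927343, 'cy': 248.107346176642, 'world_to_cam': array([[ 0.99985925,  0.01649656, -0.00305711, -0.50403804],
       [ 0.00328511, -0.37118822, -0.92855184,  0.12289049],
       [-0.01645267,  0.9284111 , -0.37119017,  0.94817401],
       [ 0.        ,  0.        ,  0.        ,  1.        ]])}
0.0187 [ 0.25152533 -0.59876496  0.23050273] [-3.14006625e+00  1.66360156e-04  3.97795241e-01] [0.82451628 0.35780005 0.34892894] 0.08521157804903598 0.1
```

View pics/top0.png

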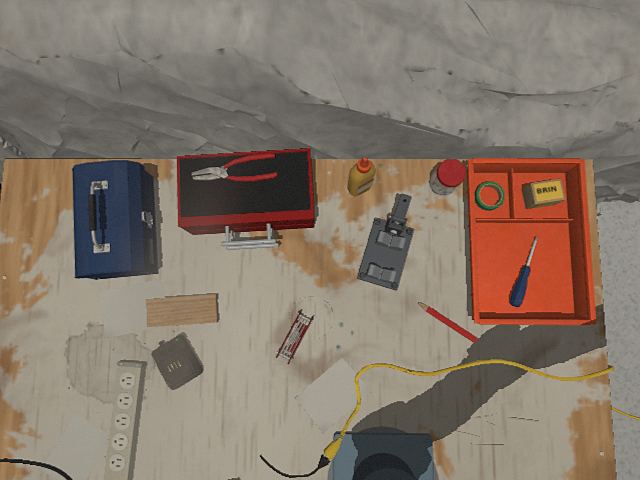

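View pics/side0.png

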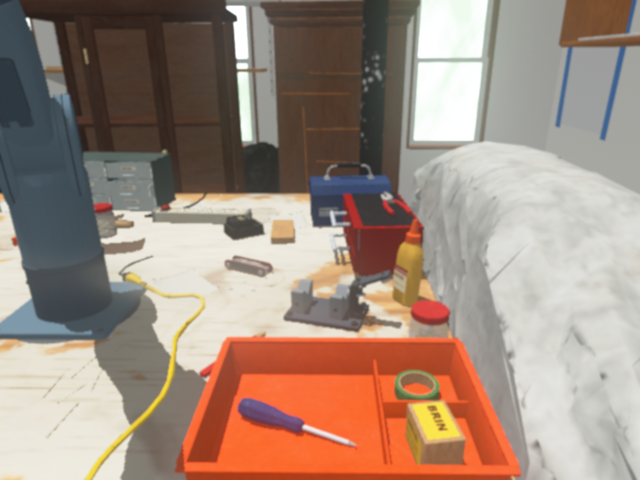

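The top view shows the chest (178–315, 150–235) with its handle near (250, 238), and the jig at (359–411, 193–290) with its stop and guide at the upper end. The side view shows the chest at (375, 230) and the jig at (330, 305). Next I'll zoom in and measure.

```bash
cat > h.py <<'E'
from rig import robot, claw, read_camera, camera_info, workorder
import cv2, numpy as np
def K(n):
    c=camera_info(n); f=240/np.tan(np.radians(c["fov_y"])/2); return f,c["cx"],c["cy"],np.array(c["world_to_cam"])
def cast(n,u,v,z):
    f,cx,cy,T=K(n); R,t=T[:3,:3],T[:3,3]; o=-R.T@t; d=R.T@np.array([(u-cx)/f,(v-cy)/f,1]); return o+d*(z-o[2])/d[2]
def proj(n,p):
    f,cx,cy,T=K(n); q=T[:3,:3]@np.asarray(p)+T[:3,3]; return np.array([cx+f*q[0]/q[2],cy+f*q[1]/q[2]])
E
python3 - <<'E'
from h import *
im=cv2.imread("pics/top0.png")
a=cv2.resize(im[140:260,170:330],(800,600),interpolation=cv2.INTER_CUBIC); cv2.imwrite("pics/c1.png",a)
b=cv2.resize(im[185:305,315:475],(800,600),interpolation=cv2.INTER_CUBIC); cv2.imwrite("pics/c2.png",b)
E
```

```text
(no output)
```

View pics/c1.png

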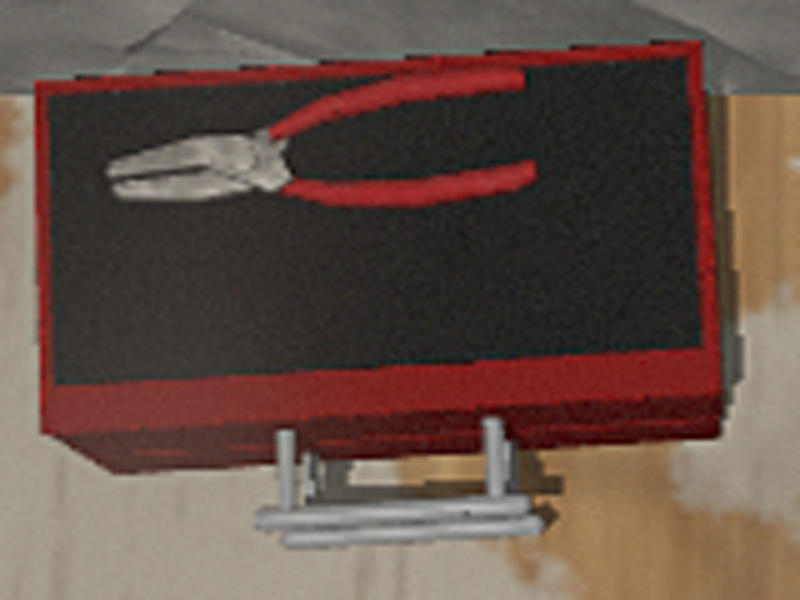

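View pics/c2.png

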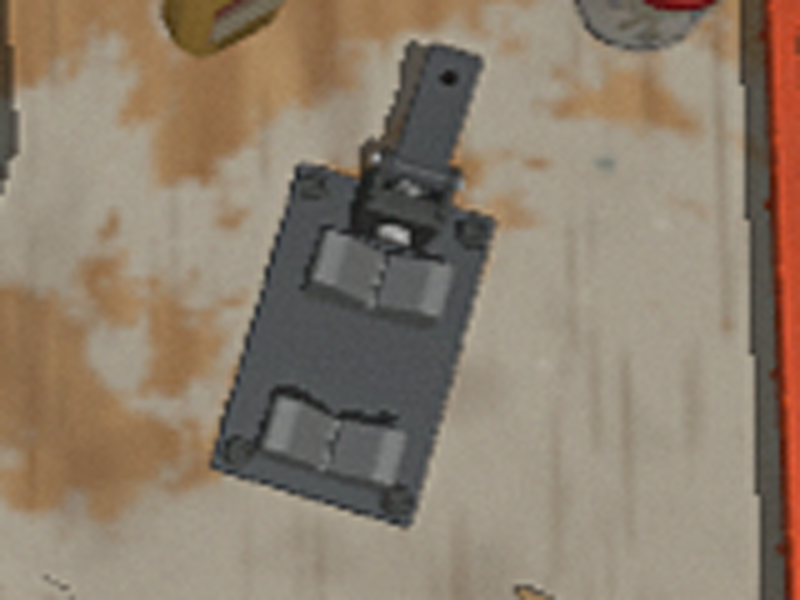

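Zoomed (×5): the chest-top corners are at about (36,82), (703,42), (722,396), (42,432), and the upper handle bar runs from (255,520) to (530,505) in crop 1. In crop 2 the jig-base corners are about (297,165), (497,215), (410,525), (212,468), the V valleys run along (386,245)→(330,470), and the stop button is at (393,232). I'll convert these to world points and check them against the known sizes.

```bash
python3 - <<'E'
from h import *
np.set_printoptions(precision=4,suppress=True)
g=lambda o,p,z:cast("top",o[0]-.4+p[0]/5,o[1]-.4+p[1]/5,z)
o1,o2=(170,140),(315,185)
def rigid(L,W):  # 2D rigid fit local->world
    L=np.array(L,float);W=np.array(W)[:,:2];a,b=L.mean(0),W.mean(0)
    U,_,Vt=np.linalg.svd((L-a).T@(W-b));R=(U@Vt).T
    if np.linalg.det(R)<0: R=(U@np.diag([1,-1])@Vt).T
    return b-R@a,np.arctan2(R[1,0],R[0,0]),W-((L@R.T)+b-R@a)
C=[g(o1,p,.127) for p in((36,82),(703,42),(722,396),(42,432))]
t,y,r=rigid([(.078,.145),(.078,-.145),(-.078,-.145),(-.078,.145)],C);print("chest",t,y);print(r)
B=[g(o1,p,.099) for p in((255,520),(530,505))]
print("bar",(B[0]+B[1])/2,np.linalg.norm(B[0]-B[1]),np.arctan2(*(B[0]-B[1])[[1,0]])-np.pi/2)
c,s=np.cos(y),np.sin(y);print(" exp handle",t+np.array([c,s])*(-.078-.038))
J=[g(o2,p,.010) for p in((297,165),(497,215),(410,525),(212,468))]
t2,y2,r=rigid([(.075,.048),(.075,-.048),(-.075,-.048),(-.075,.048)],J);print("jigbase",t2,y2);print(r)
R2=np.array([[np.cos(y2),-np.sin(y2)],[np.sin(y2),np.cos(y2)]])
# blocks in base frame, top edges z=.057
for nm,p,z in [("farL",(325,228),.057),("farR",(452,262),.057),("nearR bl",(437,325),.057),("nbFL",(278,395),.057),("nbNL",(262,445),.057),("nbNR",(402,485),.057),("nbFR",(407,430),.057),("vfar",(386,245),.038),("vfn",(374,308),.038),("vnf",(340,415),.038),("vnn",(330,470),.038),("stop",(393,232),.06)]:
    print(nm,R2.T@(g(o2,p,z)[:2]-t2))
from scipy.spatial.transform import Rotation
print(Rotation.from_euler("xyz",robot.read_tcp_rot()).as_matrix())
# IK checks
for nm,xy in (("handle",t+np.array([c,s])*-.1),("open",t+np.array([c,s])*-.242),("jig",t2)):
    for k in (0,1,2,3): 
        q=robot.inverse_kinematics([*xy,.15],[np.pi,0,(y2 if nm=="jig" else y)+k*np.pi/2]);print(nm,k,q if q is None else np.array(q))
E
```

```text
chest [0.6371 0.301 ] 0.0590637815239375
[[-0.0011 -0.0008]
 [-0.0004  0.0008]
 [ 0.0003  0.001 ]
 [ 0.0013 -0.001 ]]
bar [0.5221 0.295  0.099 ] 0.11890539771483538 0.0579964138600626
 exp handle [0.5213 0.2941]
jigbase [ 0.5105 -0.0112] -0.27798326197352613
[[-0.0019 -0.0001]
 [ 0.0009 -0.0006]
 [ 0.0008  0.0013]
 [ 0.0002 -0.0006]]
farL [0.0387 0.0299]
farR [ 0.0395 -0.0285]
nearR bl [ 0.0103 -0.0293]
nbFL [-0.0395  0.0302]
nbNL [-0.0629  0.0311]
nbNR [-0.0628 -0.0328]
nbFR [-0.0387 -0.0286]
vfar [0.0426 0.0001]
vfn [ 0.0131 -0.0022]
vnf [-0.0381 -0.0001]
vnn [-0.0633 -0.0023]
stop [0.0448 0.0005]
[[ 0.9219  0.3874 -0.0007]
 [ 0.3874 -0.9219  0.0013]
 [-0.0002 -0.0015 -1.    ]]
handle 0 [-0.1654  0.6415 -0.5829  1.68    0.4178  0.9473 -2.4168]
handle 1 [ 0.1014  0.8223 -1.0384  1.6643  0.7763  1.122  -1.0996]
handle 2 [ 0.142   0.8749 -1.1274  1.6622  0.8506  1.1741  0.4239]
handle 3 [ 0.1201  0.845  -1.0782  1.6633  0.8093  1.1444  2.0207]
open 0 [-0.0004  0.552  -0.9151  1.9873  0.5694  0.8804 -2.7353]
open 1 [ 0.0948  0.6263 -1.0629  1.9831  0.6841  0.9449 -1.2606]
open 2 [ 0.0314  0.5736 -0.9625  1.9858  0.6053  0.8989  0.3759]
open 3 [ 0.1007  0.632  -1.0726  1.9828  0.6919  0.9499  1.8745]
jig 0 [ 0.0943  0.423  -0.199   1.9628  0.1173  0.7666 -2.021 ]
jig 1 [ 0.3107  0.4578 -0.4713  1.9503  0.2841  0.7981 -0.5971]
jig 2 [ 0.4857  0.5123 -0.7018  1.9407  0.4371  0.8445  0.8426]
jig 3 [ 0.7327  0.673  -1.0739  1.9287  0.7172  0.9857  2.183 ]
```

Sizes agree to about 1 mm: the chest fits well, and the measured handle matches the one expected from the chest pose. The jig seat lies 12 mm behind the base centre. Next I'll hook the closed fingers behind the bar and pull.

```bash
cat >> h.py <<'E'
def fr(t,y):
    R=np.array([[np.cos(y),-np.sin(y)],[np.sin(y),np.cos(y)]]); return lambda x,yy,z:[*(np.array(t)+R@[x,yy]),z]
YC,YJ=.0587,-.278
chest=fr((.6373,.3013),YC)
jig=fr(fr((.5105,-.0112),YJ)(-.012,0,0)[:2],YJ)   # origin = seat
OC=[np.pi,0,YC+np.pi]; OJ=[np.pi,0,YJ+np.pi]
def st(m=""): print(m,round(robot.read_time_s(),2),np.round(robot.read_position(),4),np.round(robot.read_contact_force(),1),round(robot.read_grip_width(),4))
E
python3 - <<'E'
from h import *
claw.clamp(20); st("shut")
robot.move_ptp([.45,-.1,.32],OC); st("via")
robot.move_ptp(chest(-.0945,0,.17),OC); st("above")
print(robot.move_straight(chest(-.0945,0,.085),speed=.1,until_force=8)); st("down")
E
```

```text
shut 0.87 [ 0.2518 -0.5992  0.2313] [-0.2 -0.2 -0.4] 0.0001
via 2.83 [ 0.45   -0.1009  0.3199] [-0.9  0.   0.3] -0.0
above 4.42 [0.544  0.2941 0.1703] [ 0.6 -1.   0.1] -0.0002
False
down 5.42 [0.5433 0.2962 0.0856] [0.3 0.3 0.6] -0.0003
```

```bash
python3 - <<'E'
from h import *
print(robot.move_straight(chest(-.252,0,.085),speed=.07,until_force=12)); st("pulled")
p=robot.read_position(); c=np.array([np.cos(YC),np.sin(YC)]); print("chest x",c@(p[:2]-[.6373,.3013]))
robot.move_straight([*(p[:2]+.005*c),.085],speed=.05); 
robot.move_straight([*(p[:2]+.005*c),.20],speed=.2); st("up")
robot.move_ptp([.42,-.02,.32],OC); st("clear")
claw.release()
im=read_camera("top"); cv2.imwrite("pics/top1.png",im[:,:,::-1]); s=read_camera("side"); cv2.imwrite("pics/side1.png",s[:,:,::-1])
a=cv2.resize(im[140:300,170:340,::-1],(638,600),interpolation=cv2.INTER_CUBIC); cv2.imwrite("pics/c3.png",a)
E
```

```text
True
pulled 7.34 [0.395  0.2869 0.085 ] [2.6 1.6 1.4] 0.0001
chest x -0.24274195240392296
up 8.32 [0.3995 0.2864 0.1991] [-0.4 -0.  -0.2] -0.0004
clear 9.57 [ 0.4198 -0.0191  0.3195] [-0.5 -0.8 -0.5] 0.0002
```

View pics/c3.png

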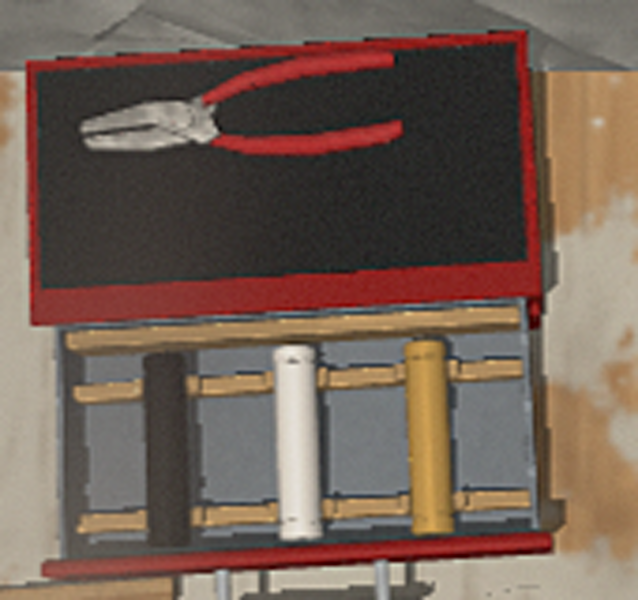

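The drawer is fully out (travel 142 mm). The crop shows the brass pin on the right, from (426,345) to (432,532), with white in the middle and black on the left. I'll measure the brass pin by mask.

```bash
python3 - <<'E'
from h import *
im=cv2.imread("pics/top1.png"); hsv=cv2.cvtColor(im,cv2.COLOR_BGR2HSV)
print(hsv[140+430//4+5, 170+428*10//37], hsv[140+133,170+75])
m=cv2.inRange(hsv,(10,130,70),(32,255,255)); m[:, :270]=0; m[:,300:]=0; m[:225]=0; m[290:]=0
n,l,s,c=cv2.connectedComponentsWithStats(m); i=1+s[1:,4].argmax(); print(s[i])
cn=max(cv2.findContours((l==i).astype(np.uint8),0,1)[0],key=cv2.contourArea); r=cv2.minAreaRect(cn); print(r)
A=cv2.boxPoints(r); W=np.array([cast("top",*p,.098) for p in A])
y=YC; R=np.array([[np.cos(y),np.sin(y)],[-np.sin(y),np.cos(y)]])
print("rect in chest frame",(R@(W[:,:2]-[.6373,.3013]).T).T); mid=W.mean(0); print("mid",mid,R@(mid[:2]-[.6373,.3013]))
e=[np.linalg.norm(W[0]-W[1]),np.linalg.norm(W[1]-W[2])]; k=int(e[1]>e[0]); d=W[k+1]-W[k]; print("size",e,"yaw",np.arctan2(d[1],d[0]))
# white pin as check
m=cv2.inRange(hsv,(0,0,140),(179,60,255)); m[:, :240]=0; m[:,262:]=0; m[:228]=0; m[286:]=0
n,l,s,c=cv2.connectedComponentsWithStats(m); i=1+s[1:,4].argmax(); w=cast("top",*c[i],.1); print("white",s[i],R@(w[:2]-[.6373,.3013]))
# side view: visible?
print("side px",proj("side",mid)); S=cv2.imread("pics/side1.png"); 
u,v=proj("side",mid).astype(int); cv2.imwrite("pics/c4.png",cv2.resize(S[v-60:v+60,u-80:u+80],(640,480),interpolation=cv2.INTER_CUBIC))
E
```

```text
[ 18 151 181] [ 18  26 213]
[278 231  13  51 544]
((283.9038391113281, 256.01922607421875), (50.328651428222656, 11.091004371643066), 88.15238952636719)
rect in chest frame [[-0.094668   -0.06403082]
 [-0.09523042 -0.08802575]
 [-0.20400783 -0.08649065]
 [-0.20348417 -0.06283752]]
mid [0.49262991 0.21732192 0.098     ] [-0.1493476  -0.07534619]
size [np.float64(0.024001522335595174), np.float64(0.10878824005565045)] yaw -3.0970039965805896
white [243 232  13  52 538] [-0.14944585  0.00073453]
side px [320.36637535 228.17105583]
```

View pics/c4.png

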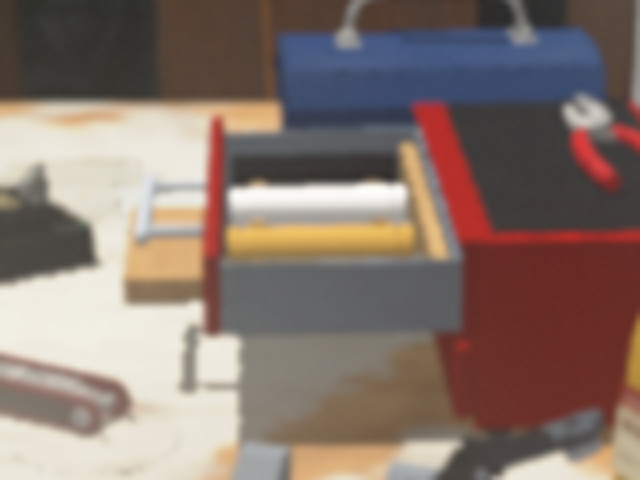

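The side view agrees, with brass nearest the camera at (320,240) in the crop. The mask gives 24 × 109 mm at chest (-149, -75), as expected. Because the drawer wall is 1 mm too close for the open fingers, I'll go down about 3.5 mm towards the middle.

```bash
python3 - <<'E'
from h import *
O=[np.pi,0,.056+np.pi]
G=lambda z:chest(-.1493,-.0717,z)
robot.move_ptp(G(.16),O); st("above")
hit=robot.move_straight(G(.0793),speed=.06,until_force=6); st(f"down {hit}")
if not hit:
    claw.clamp(20); st("clamp")
    print("hold y in chest",[np.array([-np.sin(YC),np.cos(YC)])@(robot.read_position()[:2]-[.6373,.3013])])
E
```

```text
above 11.59 [0.4932 0.2197 0.1604] [0.6 0.1 0.3] 0.0854
down False 13.08 [0.4927 0.2211 0.0796] [-0.5  0.3  0.1] 0.0853
clamp 13.67 [0.493  0.2178 0.0794] [-1.1 -8.8  7.7] 0.023
hold y in chest [np.float64(-0.07489666303238388)]
```

```bash
python3 - <<'E'
from h import *
p=chest(-.1493,-.075,0)
robot.move_straight([p[0],p[1],.10],speed=.06); st("lift")
claw.clamp(80); st("grip80")
robot.move_straight([p[0],p[1],.25],speed=.2); robot.dwell(.2); st("up")
print(robot.read_ft_torque())
robot.move_ptp(jig(-.008,0,.20),OJ); robot.dwell(.2); st("above jig")
im=read_camera("top"); cv2.imwrite("pics/top2.png",im[:,:,::-1]); s=read_camera("side"); cv2.imwrite("pics/side2.png",s[:,:,::-1])
u,v=proj("side",jig(0,0,.14)).astype(int)
a=cv2.resize(s[v-75:v+75,u-100:u+100,::-1],(800,600),interpolation=cv2.INTER_CUBIC); cv2.imwrite("pics/c5.png",a); print(u,v)
E
```

```text
lift 14.17 [0.4927 0.2179 0.1003] [-0.7 -0.4 -3. ] 0.0231
grip80 14.38 [0.4924 0.2177 0.0997] [-0.1 -0.2 -3.3] 0.0215
up 15.48 [0.4921 0.2174 0.2489] [-0.4 -0.7 -2.8] 0.022
[0.0091843  0.01102314 0.0468697 ]
above jig 16.6 [ 0.4917 -0.0038  0.2004] [ 0.2  0.1 -3.1] 0.0217
320 246
```

View pics/c5.png

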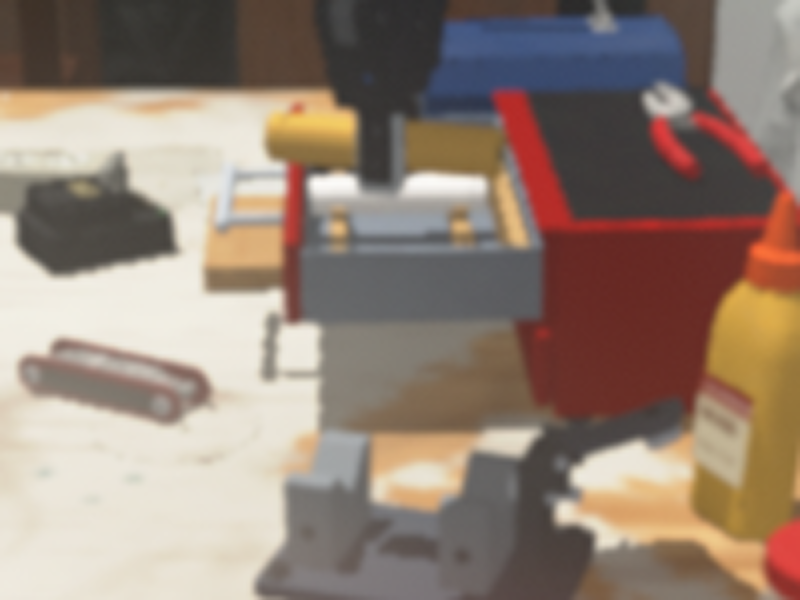

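The pin is held level, gripped at its middle (ends at 268 and 505, finger at 383). Next I'll lower it into the V and check the lateral force.

```bash
cat >> h.py <<'E'
def jf():  # mean force in jig axes
    F=np.mean([robot.read_contact_force() for _ in range(5) if robot.dwell(.03) is None],0); c,s=np.cos(YJ),np.sin(YJ)
    return np.round([c*F[0]+s*F[1],-s*F[0]+c*F[1],F[2]],1)
def jp():
    p=robot.read_position(); o=jig(0,0,0); c,s=np.cos(YJ),np.sin(YJ); d=p[:2]-o[:2]
    return np.round([c*d[0]+s*d[1],-s*d[0]+c*d[1],p[2]],4)
E
python3 - <<'E'
from h import *
robot.move_straight(jig(-.008,0,.08),speed=.15); print(jp(),jf())
hit=robot.move_straight(jig(-.008,0,.0405),speed=.04,until_force=5); print(hit,jp(),jf())
if not hit:
    hit=robot.move_straight(jig(-.008,0,.032),speed=.01,until_force=5); print(hit,jp(),jf())
print(robot.read_time_s(),robot.read_ft_torque())
E
```

```text
return _methods._mean(a, axis=axis, dtype=dtype,
  ret = ret.dtype.type(ret / rcount)
Traceback (most recent call last):
  File "h.py", line 18, in jf
    return np.round([c*F[0]+s*F[1],-s*F[0]+c*F[1],F[2]],1)
                       ~^^^
IndexError: invalid index to scalar variable.
```

```bash
sed -i 's/ if robot.dwell(.03) is None\],0)/],0)/; s/\[robot.read_contact_force() for _/[(robot.dwell(.03),robot.read_contact_force())[1] for _/' h.py
python3 - <<'E'
from h import *
print(jp(),jf())
hit=robot.move_straight(jig(-.008,0,.0405),speed=.04,until_force=5); print(hit,jp(),jf())
if not hit:
    hit=robot.move_straight(jig(-.008,0,.032),speed=.01,until_force=5); print(hit,jp(),jf())
print(robot.read_time_s(),robot.read_ft_torque())
E
```

```text
[-0.0073  0.0001  0.0808] [ 0.2 -0.  -2.4]
False [-0.0078  0.0001  0.0407] [-0.2 -0.3 -2.7]
True [-0.008  -0.0006  0.0371] [ 1.1 -1.1  1.7]
19.925 [-0.30566129 -0.41956383 -0.07228506]
```

```bash
python3 - <<'E'
from h import *
robot.move_straight(jig(-.008,-.0006,.0388),speed=.02); print(jp(),jf(),np.round(robot.read_ft_torque(),2))
hit=robot.move_straight(jig(.010,-.0006,.0388),speed=.015,until_force=5); print(hit,jp(),jf(),robot.read_time_s())
E
```

```text
[-0.0086 -0.0006  0.0385] [ 0.1 -0.2 -2.8] [ 0.01 -0.02 -0.02]
True [ 0.    -0.001  0.038] [ 0.2  0.1 -2.2] 21.225
```

```bash
python3 - <<'E'
from h import *
hit=robot.move_straight(jig(.008,-.0008,.0388),speed=.01,until_force=5); print(hit,jp(),jf(),robot.read_time_s())
x=jp()[0]
robot.move_straight(jig(x+.001,-.0008,.0388),speed=.01); print(jp(),jf(),np.round(robot.read_ft_torque(),2))
E
```

```text
True [ 0.     -0.0016  0.0372] [ 0.7 -0.1  0.4] 21.8167
[ 0.0005 -0.001   0.0386] [-0.4 -0.4 -2.9] [-0.03  0.23 -0.04]
```

```bash
python3 - <<'E'
from h import *
for x in (.0015,.003,.0045):
    robot.move_straight(jig(x,-.0008,.0388),speed=.01); f=jf(); print(x,np.mean([jp() for _ in range(8)],0).round(4),f,np.round(robot.read_ft_torque(),2))
    if f[0]<-5: break
print(robot.read_time_s())
E
```

```text
0.0015 [ 0.0006 -0.001   0.0385] [-4.7 -0.5 -2.7] [ 0.17  1.   -0.06]
0.003 [ 0.0006 -0.001   0.0383] [-9.2 -0.2 -0.5] [ 0.4   1.65 -0.02]
23.275
```

The pin is against the stop: x stays at 0.6 mm while Fx grows to -9 N. I'll ease the push and press down in steps.

```bash
python3 - <<'E'
from h import *
robot.move_straight(jig(.0015,-.0008,.0388),speed=.01)
z=.0375
while z>.026:
    robot.move_straight(jig(.0015,-.0008,z),speed=.01); f=jf(); print(round(z,4),np.mean([jp() for _ in range(8)],0).round(4),f,np.round(robot.read_ft_torque(),2))
    if f[2]>8: break
    z-=.0012
print(robot.read_time_s(),robot.read_grip_width(),robot.read_finger_force(),np.round(robot.read_tcp_rot(),3))
E
```

```text
0.0375 [ 0.0006 -0.0009  0.0375] [-7.1 -0.7  0.6] [ 0.17  1.25 -0.12]
0.0363 [ 0.0006 -0.0008  0.0369] [-10.1  -2.    9.6] [ 0.11  1.77 -0.18]
24.4583 0.021512130365086615 80.0609028339386 [-3.137 -0.011  2.863]
```

```bash
cat >> h.py <<'E'
def rep(m):
    P=np.mean([jp() for _ in range(8)],0).round(4); r=np.mean([np.array(robot.read_tcp_rot())%(2*np.pi) for _ in range(8)],0)
    f=jf(); T=np.mean([(robot.dwell(.02),robot.read_ft_torque())[1] for _ in range(5)],0); c,s=np.cos(YJ),np.sin(YJ)
    print(m,P,f,"T",np.round([c*T[0]+s*T[1],-s*T[0]+c*T[1],T[2]],2),"rpy",np.round((r+np.pi)%(2*np.pi)-np.pi,4)); return f
E
python3 - <<'E'
from h import *
robot.move_straight(jig(.0015,-.0008,.0388),speed=.01); rep("eased")
robot.move_straight(jig(.0,-.0010,.0388),speed=.01); rep("x back")
for z in (.0368,.0358):
    robot.move_straight(jig(.0,-.0010,z),speed=.01); rep(z)
print(robot.read_time_s())
E
```

```text
eased [ 0.0006 -0.0009  0.0385] [-5.5 -0.4 -4.1] T [-0.01  1.15 -0.  ] rpy [-3.1381 -0.0113  2.8634]
x back [ 0.0005 -0.0008  0.039 ] [-1.6 -0.1 -4. ] T [0.07 0.2  0.03] rpy [-3.1388 -0.0087  2.8631]
0.0368 [ 0.0005 -0.001   0.0371] [-1.2 -0.8  2.4] T [-0.25 -0.06 -0.1 ] rpy [-3.1383 -0.0088  2.863 ]
0.0358 [ 0.0005 -0.0009  0.0368] [-3.3 -2.8 13.7] T [-0.51  0.46 -0.23] rpy [-3.1378 -0.0086  2.8627]
26.7583
```

```bash
python3 - <<'E'
from h import *
robot.move_straight(jig(.0,-.0015,.0388),ori=OJ,speed=.01); rep("eased")
robot.move_straight(jig(.001,-.0015,.0388),ori=OJ,speed=.01); rep("x")
for z in (.0370,.0361):
    robot.move_straight(jig(.001,-.0015,z),ori=OJ,speed=.01); rep(z)
print(robot.read_time_s())
E
```

```text
eased [-0.0003 -0.0016  0.0385] [-0.2 -0.1 -3.3] T [0.02 0.01 0.02] rpy [-3.1416e+00 -6.0000e-04  2.8638e+00]
x [ 0.0007 -0.0015  0.0387] [-1.7  0.1 -2.8] T [0.04 0.36 0.  ] rpy [-3.1416e+00 -6.0000e-04  2.8637e+00]
0.037 [ 0.0007 -0.0014  0.037 ] [-4.2  0.8  1. ] T [ 0.15  0.89 -0.15] rpy [ 3.1415e+00 -4.0000e-04  2.8635e+00]
0.0361 [ 0.0008 -0.0012  0.0367] [-7.  -0.7 11.1] T [-0.02  1.42 -0.26] rpy [-3.1413 -0.      2.8636]
29.0417
```

```bash
python3 - <<'E'
from h import *
O=[np.pi,0,YJ+np.pi-.007]
robot.move_straight(jig(.0,-.0015,.0388),ori=O,speed=.01)
robot.move_straight(jig(.0008,-.0015,.0385),ori=O,speed=.01); rep("x")
for z in (.0370,.0361,.0359):
    robot.move_straight(jig(.0008,-.0015,z),ori=O,speed=.01); f=rep(z)
    if f[2]>12: break
print(robot.read_time_s(),robot.read_finger_force(),robot.read_grip_width())
s=read_camera("side"); a=s[230:350,240:400,::-1]; t=read_camera("top"); cv2.imwrite("pics/top3.png",t[:,:,::-1])
cv2.imwrite("pics/c6.png",cv2.resize(np.hstack([a,t[185:305,240:400,::-1]]),(800,300),interpolation=cv2.INTER_CUBIC))
E
```

```text
x [ 0.0007 -0.0017  0.0384] [-0.5 -0.6 -2.5] T [-0.09  0.21 -0.04] rpy [-3.1414e+00 -3.0000e-04  2.8565e+00]
0.037 [ 0.0007 -0.0014  0.0369] [-1.4  0.  -3.3] T [ 0.05  0.28 -0.  ] rpy [ 3.1415e+00 -1.0000e-04  2.8567e+00]
0.0361 [ 0.0008 -0.0013  0.0366] [-4.  -0.3  5.6] T [-0.08  0.8  -0.2 ] rpy [-3.1415e+00  2.0000e-04  2.8563e+00]
0.0359 [ 0.0008 -0.0012  0.0366] [-4.5 -0.8  8.5] T [-0.21  0.93 -0.23] rpy [-3.1414e+00  3.0000e-04  2.8564e+00]
31.5333 79.63794708251953 0.021763837366445552
```

View pics/c6.png

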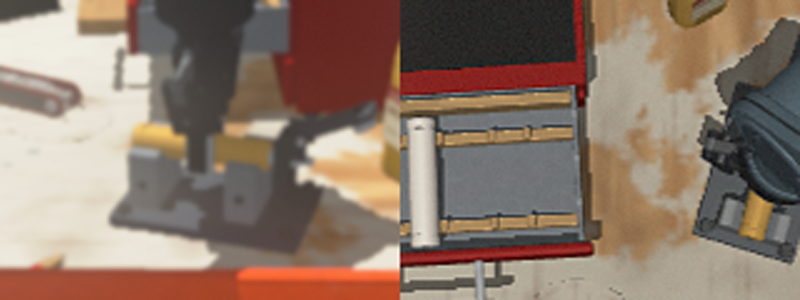

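The picture shows the pin lying in both V-blocks, up to the stop, with the white pin untouched. I'll set the final pressing force and hand in.

```bash
python3 - <<'E'
from h import *
O=[np.pi,0,YJ+np.pi-.007]
z=.0356; f=[0,0,0]
for _ in range(4):
    robot.move_straight(jig(.0008,-.0015,z),ori=O,speed=.01); f=rep(z)
    if f[2]>12: break
    z=round(z-.00012,5)
robot.dwell(.5); f=rep("hold")
print(robot.read_time_s())
if 11<f[2]<16 and f[0]<-2: workorder.sign_off(); print("signed off")
E
```

```text
0.0356 [ 0.0008 -0.0013  0.0365] [-5.9 -1.5 12.1] T [-0.3   1.14 -0.24] rpy [-3.1411e+00  4.0000e-04  2.8563e+00]
hold [ 0.0008 -0.0012  0.0365] [-5.6 -1.6 11.5] T [-0.27  1.11 -0.24] rpy [-3.1411e+00  4.0000e-04  2.8563e+00]
32.8833
the job is handed in; nothing more can be done
signed off
```

The job is handed in: the drawer is fully out (142 mm), and the brass pin lies in the V against the end stop, still gripped at 80 N and pressed down at about 14–15 N (11.5 N measured plus the pin's weight), finishing at 32.9 s.

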